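Fit a fresh air-dryer cartridge to the blasting line

TASK

Fit the fresh, violet air-dryer cartridge to the abrasive blaster's air line: press it straight down between the spring clips of the bracket, clear of the port, until both its caps have snapped in, then slide it along the clips onto the port's spigot and push it firmly home for a moment so that the face seal beds. Push by feel and do not force it into the cradles or against the port; let go of it at the end and leave the pink spent cartridge and everything else on the bench where it lies.

Things in the scene. Friction and masses are not known exactly. Their poses are not given: they have to be found in the camera images.
- fresh_cartridge: fresh cartridge, 0.22 kg, lying level on the 6 mm foam: round VIOLET tube, 28 mm thick, 70 mm of it bare, between two aluminium caps: octagonal, 34 mm across flats (45 degree chamfer faces 14 mm wide), 45 mm long. Origin on the axis in mid-tube, 17 mm above the foam; y along it, z up; caps from 35 to 80 mm either side. Its mouth (-y end) starts within 35 degrees of the way it must point in the bracket
- fresh_mouth (a point): centre of the open face of the brass collar on the fresh cartridge's -y end, at (0, -90, 0) mm of the cartridge; collar 28 mm outside, its round bore 16 mm wide and 10 mm deep
- fresh_blank_end (a point): centre of the flat end of the other cap, closed by a black plug, at (0, 80, 0) mm of the fresh cartridge
- spent_cartridge: the spent cartridge: the same shape and frame, but with a pale PINK tube. It lies on the foam beside the fresh one; either can be the nearer to the robot. Leave it alone
- bracket: dryer bracket bolted to the bench: aluminium plate 60 x 215 x 8 mm with a manifold at the -y end and two upright spring clips at y = -58 and 58 mm. Origin on the bench midway between the clips, y along it, z up. A cartridge is home with its axis 37 mm above the bench over this y axis. Between the clips (102 mm apart) fingers have room down to the plate. Once snapped in, a cartridge slides along y with 4 to 10 N
- clip_port_side (a point): clip nearer the manifold: centre of a home cap, (0, -58, 37) mm of the bracket. Two steel leaf jaws 14 mm wide, lips 27 mm apart 46 mm above the bench, flaring out to 55 mm high. A cap's lower chamfers meet the lips with the axis 21 mm above home; spreading both clips takes 10 to 22 N in all, less where they give one by one, then a few N; in the last 2 mm the lips close over the upper chamfers
- clip_far_side (a point): the other clip, the same: centre of a home cap, (0, 58, 37) mm of the bracket. While being pressed in, the mouth must stay over 7 mm from the port face to clear the spigot; to 18 mm the clips still hold the caps well: 13 mm is right, with the push midway between the clips
- port (a point): centre of the manifold's port face, at (0, -90, 37) mm of the bracket, with the bracket's axes; y points out of the face towards the clips. The mouth's centre lies here when the cartridge is home
- cradles: the two black cradles at the feet of the clips (frame of the bracket), rigid: floor 20 mm above the bench, 45 degree sides. A cap's flat lies on the floor when home. They stand 40 N in all, of which the lips' own hold-down takes 6 to 12: once the push rises on the floor, stop at 10 to 15 N
- manifold: grey block at the -y end of the bracket (frame of the bracket), rigid, 52 x 40 mm, top 64 mm above the bench. A brass spigot 11 mm thick stands 7 mm out of its port face; the collar goes loosely over it and butts on the face. The face seal beds when the collar pushes 8 N or more for 0.25 s, over and above the clips' drag (12 N is right); over 28 N spoils it
- vertebra: bystander: a brown fossil vertebra in rock, about 50 mm, on the foam; origin under it. Leave alone
- wash_bottle: bystander: a white plastic bottle, 52 mm in diameter, 120 mm high; origin under it. Leave alone
- brush: bystander: a brush 160 mm long lying on the bench; origin under it. Leave alone
Things that resemble listed ones, but are neither listed nor needed, are in the scene too. Leave any orange or red look-alike of the fresh_cartridge alone.

How it is judged:
By the outcome, as a careful person would: the job done as asked, in the order asked, and still so for the second after the job is handed in, with the robot touching nothing.
It also fails if it takes over 61 s, if anything falls off the work surface, if the arm or the gripper's body presses on something with over 40 N, if the wrist force passes 120 N, or if a joint passes its speed limit or range.

ROBOT

A 6-joint arm with a two-finger parallel gripper is mounted at the origin on the work surface. World frame = base frame: x ahead of the robot, y to its left, z up, the work surface at z = 0. Lengths are in m, angles in rad, forces in N, time in s.
With the tool pointing down it reaches from about 0.3 to 0.75 m from the base axis. Payload 8.5 kg.
Tool frame: the origin (TCP) lies at the very end of the fingers, on their centre line; the grasp point (between the pads) lies 19 mm behind it; z points along the fingers, y is the line along which they close (so a half turn about z gives the same grasp; the last joint's range is limited). The gripper opens to 88 mm and grips with 3 to 60 N. Pads are 18 mm wide; open, the fingers measure 123 mm over their backs; the gripper's body (75 mm by 187 mm) begins 45 mm behind the grasp point.
Start: joints at [-1.525, 0.381, 1.297, -0, 1.464, -0.215], TCP at [0.142, -0.531, 0.239] pointing down, gripper open.
Joint ranges: [-3.11, 3.11], [-0.89, 2.33], [0.22, 2.48], [-1.42, 4.56], [0.17, 2.85], [-2.88, 2.88]. Speed limits (rad/s): [2.39, 2.39, 3.14, 3.14, 3.14, 3.14].

INTERFACE

Orientations are given as a unit quaternion [x, y, z, w].
In Python, from workcell import r gives the robot as it stands.
- The arm moves only by the tool play_rows, never from a script. Its argument "plan" is a list that holds one entry, the list of rows, each a list of 4 numbers: the shift along the tool's x, y, z in m, then the turn about the tool's z in rad. In form: [[[tx, ty, tz, twist], ...]]. A call has 1 to 8 rows; each row shifts and turns the commanded pose from where the row before left it, along the tool's axes as they then stand; what a row does not reach is not made up. A row lasts 1/12 s, in which the tool goes at most 41.7 mm and 7.16 degrees, less where a joint would pass 70% of its speed; a pose out of reach is approached as far as the arm can. A call with a gripper value outside its range is refused whole. "hand" is the opening, from -1 (shut) to 1 (fully open), set as the call begins (left out, the last holds). The fingers move at their own pace and stop on an object; "grip_force" is the grip in N (left out, the last holds). Time passes only in rows, so rows that do not move let the fingers close. It gives the time, the measured TCP pose, the force, the opening and the grip force at its end, in the units of the state.
- r.get_obs(): the state, without advancing time (a new reading comes with each control period).
- r.camera(name): name is "scene" or "side" or "wrist"; returns (picture, depth): 480x640x3 uint8, red, green, blue; 480x640 float32, m along the optical axis (not along the pixel's ray), 0 where there is no reading.
- r.get_calibration(name): a dict with "vfov" (degrees; the focal length in pixels is half the picture's height over the tangent of half this angle, whatever the lens; pixels are square), "cx", "cy" (the principal point, pixels), "world_to_cam" (4x4, takes a point from world to camera coordinates). Camera axes: x right, y down, z forward; pixel columns grow to the right and rows downward; lengths in m; the calibration is good to about 2 mm. A picture is of the moment at which its call begins: read the wrist's pose just before it. get_calibration takes no time and is no camera call; for the wrist camera it gives the pose at the moment of the call.
- r.finish_job(): hands the job in; it is judged then, once.
The state is a dict: "t": time; "q": joint angles; "qvel": joint speeds; "joint_efforts": joint torques, N m; "tcp_pos": TCP position; "ee_rot": TCP orientation; "contact_force": force on the tool from outside, world axes, zero at the start; "moment": the same for the moment, N m; "finger_gap": finger opening in m; "grasp_force": force on a finger pad.
Only numpy, scipy, OpenCV 4.12 (cv2) and the standard library are available. Lean on these libraries where they do the work, as an engineer would, in place of code of your own. Each camera call takes 0.05 s, during which the arm holds its last target. There are 200 camera calls.

## Working session

There is one attempt and no reset: what is moved stays moved. The work goes in short steps, Python scripts to look and compute and a tool call to move; the robot and the scene stay as the last step left them, time stands still between calls to the robot, and variables do not carry over. Pictures are saved under pics/ and viewed, at most 10 in all, crops included, and the job is handed in when it is done.

Besides the shell and the picture viewer there is one more tool, called as a command line: name --argument value ..., lists and objects as JSON in quotes. play_rows: Moves the arm, as the interface text tells. Its arguments: {"type":"object","properties":{"plan":{"type":"array","items":{"type":"array","items":{"type":"array","items":{"type":"number"}}}},"hand":{"type":"number"},"grip_force":{"type":"number"}},"required":["plan"]}

```bash
mkdir -p pics; ls; python3 - <<'E'
from workcell import r
import numpy as np,cv2
o=r.get_obs();print(o)
ims=[]
for n in("scene","side"):
    p,d=r.camera(n);c=r.get_calibration(n);np.savez(f"pics/{n}0.npz",p=p,d=d,W=c["world_to_cam"],v=c["vfov"],cx=c["cx"],cy=c["cy"])
    cv2.imwrite(f"pics/{n}0.png",p[...,::-1]);print(n,c)
E
```

```text
pics
{'t': 0.0, 'q': array([-1.52530753e+00,  3.81178973e-01,  1.29823319e+00, -1.23766438e-05,
        1.46358471e+00, -2.15298790e-01]), 'qvel': array([-0.00028106,  0.00150987,  0.00147877, -0.00045936,  0.00020981,
       -0.00023664]), 'joint_efforts': array([-1.71504063e-03, -4.37933350e+01, -2.24558312e+01,  7.11695943e-02,
        3.52025649e-02, -9.97281677e-05]), 'tcp_pos': array([ 0.1417956 , -0.53112699,  0.23815621]), 'ee_rot': array([ 9.91510437e-01,  1.30025230e-01,  5.34109858e-05, -7.00103687e-04]), 'contact_force': array([-0.47940085,  0.60697798,  0.11711727]), 'moment': array([ 0.03274676, -0.01355258, -0.00882102]), 'grasp_force': 0.0, 'finger_gap': 0.08781144864113508}
scene {'vfov': 50.49945240759456, 'cx': 322.73999564383007, 'cy': 243.24600099393254, 'world_to_cam': array([[ 0.01836156,  0.99982472,  0.0036591 ,  0.00817642],
       [ 0.87067158, -0.01419034, -0.49166009, -0.45077331],
       [-0.49152198,  0.01221352, -0.87077952,  1.53581569],
       [ 0.        ,  0.        ,  0.        ,  1.        ]])}
side {'vfov': 52.887045405832986, 'cx': 324.51140002116904, 'cy': 242.21977776162072, 'world_to_cam': array([[-0.83603749, -0.54836928,  0.01823334,  0.41387195],
       [-0.42021628,  0.61858185, -0.6639087 ,  0.25398106],
       [ 0.35278832, -0.56271451, -0.74759132,  0.89250896],
       [ 0.        ,  0.        ,  0.        ,  1.        ]])}
```

View pics/scene0.png

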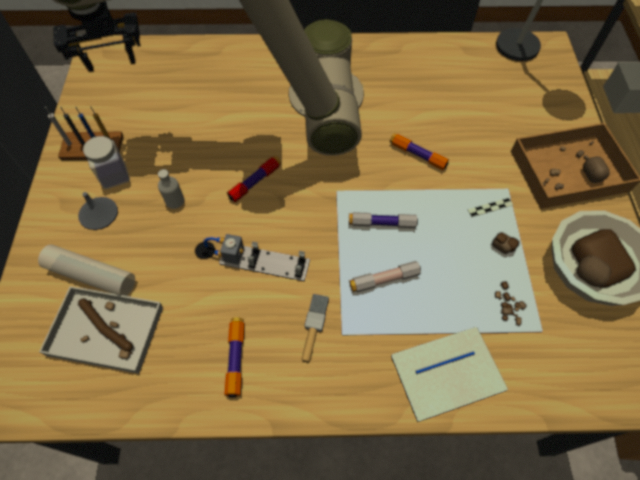

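View pics/side0.png

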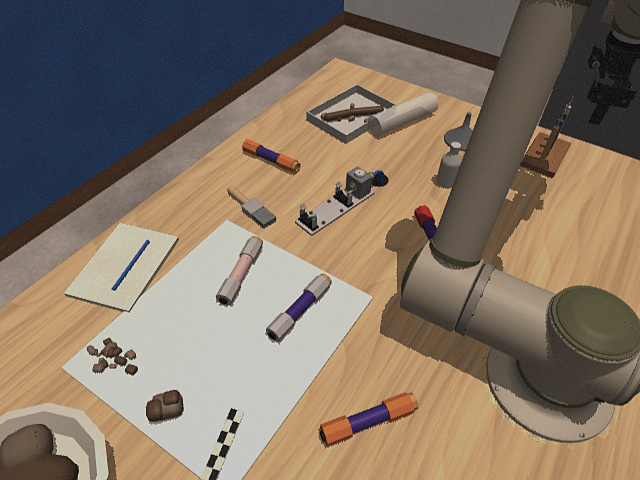

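The scene view has a violet tube with pale aluminium caps at (383,220) on the foam, its brass mouth to the left at (352,219). The violet tubes at (254,180), (420,151) and (235,356) have red or orange caps, so they are look-alikes. The pink one at (385,276) is the spent cartridge. The bracket is at (265,260), with its manifold at (232,247), and the mouth direction matches. I'll measure both and enlarge a crop to confirm.

```bash
cat > h.py <<'E'
import numpy as np,cv2
def cloud(d,W,v,cx,cy):
    f=240/np.tan(np.radians(v)/2);u,w=np.meshgrid(np.arange(640),np.arange(480))
    P=np.stack([(u-cx)/f*d,(w-cy)/f*d,d],-1)
    return (P-W[:3,3])@W[:3,:3]
def proj(p,W,v,cx,cy):
    f=240/np.tan(np.radians(v)/2);c=W[:3,:3]@np.asarray(p)+W[:3,3];return c[0]/c[2]*f+cx,c[1]/c[2]*f+cy
def violet(p):
    h=cv2.cvtColor(p,cv2.COLOR_RGB2HSV);return (h[...,0]>115)&(h[...,0]<145)&(h[...,1]>110)
def box(P,nm):
    q=P[:,:2].astype(np.float32);c,s,a=cv2.minAreaRect(q);print(nm,len(q),"c",np.round(c,4),"size",np.round(s,4),"ang",round(a,2))
E
python3 - <<'E'
from h import *
for n,rc,rb in(("scene",(200,240,340,430),(225,285,190,320)),("side",(265,345,260,340),(160,240,290,395))):
    z=np.load(f"pics/{n}0.npz");X=cloud(z['d'],z['W'],z['v'],z['cx'],z['cy']);X[z['d']==0]=np.nan
    def sub(r): return np.s_[r[0]:r[1],r[2]:r[3]]
    s=sub(rc);x=X[s];m=violet(z['p'])[s];V=x[m];V=V[np.isfinite(V[:,0])];box(V,n+" violet");print(np.median(V,0),V[:,2].max())
    m=(x[...,2]>.018)&(x[...,2]<.06);box(x[m],n+" cart")
    s=sub(rb);x=X[s]
    for lo,hi,nm in((.004,.013,"plate"),(.03,.05,"mid"),(.05,.075,"top")):
        m=(x[...,2]>lo)&(x[...,2]<hi);box(x[m],n+nm);print(np.round(np.median(x[m],0),4))
    # plan-view height list
    if n=="scene": cv2.imwrite("pics/crop.png",cv2.resize(z['p'][190:300,190:430],None,fx=3.3,fy=3.3,interpolation=cv2.INTER_CUBIC)[...,::-1])
E
```

```text
scene violet 208 c [0.4709 0.1381] size [0.0634 0.022 ] ang 87.86
[0.47308126 0.1381274  0.03448996] 0.04157238026659152
scene cart 853 c [0.4677 0.1342] size [0.1737 0.0384] ang 85.96
sceneplate 1475 c [ 0.5472 -0.1891] size [0.3182 0.1663] ang 89.21
[ 0.5744 -0.1499  0.0076]
scenemid 275 c [ 0.563  -0.1911] size [0.2529 0.0515] ang 77.82
[ 0.5715 -0.2206  0.0415]
scenetop 478 c [ 0.5643 -0.1822] size [0.2362 0.0542] ang 77.45
[ 0.5543 -0.2366  0.0632]
side violet 392 c [0.4654 0.163 ] size [0.1195 0.0254] ang 86.81
[0.46049691 0.13833163 0.03409852] 0.04030216975690749
side cart 1323 c [0.4653 0.1363] size [0.1762 0.0357] ang 86.52
sideplate 1024 c [ 0.5778 -0.1733] size [0.251  0.2306] ang 27.02
[ 0.568  -0.1423  0.0072]
sidemid 349 c [ 0.5931 -0.1649] size [0.2423 0.2093] ang 21.68
[ 0.5529 -0.2137  0.0407]
sidetop 369 c [ 0.5643 -0.1751] size [0.2272 0.0536] ang 76.34
[ 0.5471 -0.2273  0.0614]
```

View pics/crop.png

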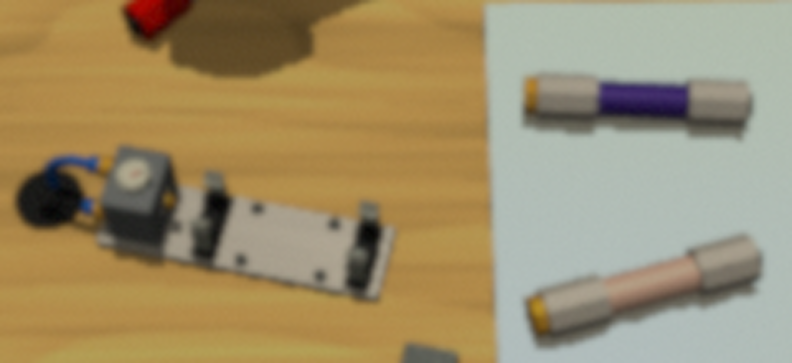

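The crop confirms it: the fresh violet cartridge with aluminium caps, its brass collar on the left (530,95), and the bracket's manifold also on the left (140,195). I'll work out the move to a point above the bracket for a close wrist look.

```bash
cat >> h.py <<'E'
def heading(o):
    from scipy.spatial.transform import Rotation as R
    M=R.from_quat(o['ee_rot']).as_matrix();return np.degrees(np.arctan2(M[1,0],M[0,0])),M
def plan(o,tgt,hd,n):
    h,M=heading(o);d=(np.asarray(tgt)-o['tcp_pos'])/n;dh=(hd-h+180)%360-180
    print("from",np.round(o['tcp_pos'],4),"h",round(h,2));rows=[]
    for i in range(n):
        a=np.radians(h+dh*i/n);c,s=np.cos(a),np.sin(a)
        rows.append([round(float(c*d[0]+s*d[1]),4),round(float(s*d[0]-c*d[1]),4),round(float(-d[2]),4),round(float(-np.radians(dh/n)),4)])
    for k in range(0,n,8):print(rows[k:k+8])
E
python3 - <<'E'
from h import *
from workcell import r
plan(r.get_obs(),(.55,-.17,.24),77.5,16)
print(r.get_calibration("wrist")['world_to_cam'].round(3))
E
```

```text
from [ 0.1418 -0.5312  0.2382] h 14.94
[[0.0305, -0.0152, -0.0001, -0.0682], [0.0314, -0.0131, -0.0001, -0.0682], [0.0323, -0.0109, -0.0001, -0.0682], [0.0329, -0.0087, -0.0001, -0.0682], [0.0334, -0.0065, -0.0001, -0.0682], [0.0338, -0.0042, -0.0001, -0.0682], [0.034, -0.0018, -0.0001, -0.0682], [0.0341, 0.0005, -0.0001, -0.0682]]
[[0.0339, 0.0028, -0.0001, -0.0682], [0.0337, 0.0051, -0.0001, -0.0682], [0.0333, 0.0074, -0.0001, -0.0682], [0.0327, 0.0096, -0.0001, -0.0682], [0.0319, 0.0119, -0.0001, -0.0682], [0.0311, 0.014, -0.0001, -0.0682], [0.03, 0.0161, -0.0001, -0.0682], [0.0289, 0.0181, -0.0001, -0.0682]]
[[ 0.259 -0.966 -0.001 -0.551]
 [-0.926 -0.249  0.283 -0.039]
 [-0.273 -0.072 -0.959  0.391]
 [ 0.     0.     0.     1.   ]]
```

play_rows --plan '[[[0.0305, -0.015, 0, -0.068], [0.0315, -0.013, 0, -0.068], [0.032, -0.011, 0, -0.068], [0.033, -0.0085, 0, -0.068], [0.0335, -0.0065, 0, -0.068], [0.034, -0.004, 0, -0.068], [0.034, -0.002, 0, -0.068], [0.034, 0.0005, 0, -0.068]]]' --hand 1

```text
t: 0.77
tcp_pos: [0.3472, -0.35, 0.2386]
ee_rot: [0.919, 0.393, -0.0, -0.0]
contact_force: [-0.5, -0.4, -0.7]
finger_gap: 0.088
grasp_force: 0.0
```

play_rows --plan '[[[0.034, 0.003, 0, -0.068], [0.0335, 0.005, 0, -0.068], [0.0335, 0.0075, 0, -0.068], [0.0325, 0.0095, 0, -0.068], [0.032, 0.012, 0, -0.068], [0.031, 0.014, 0, -0.068], [0.03, 0.016, 0, -0.068], [0.029, 0.018, 0, -0.068]]]'

```text
t: 1.43
tcp_pos: [0.5518, -0.1699, 0.2384]
ee_rot: [0.78, 0.626, -0.0, -0.0]
contact_force: [0.4, -0.7, 0.8]
finger_gap: 0.0877
grasp_force: 0.0
```

play_rows --plan '[[[0, 0, 0, 0], [0, 0, 0, 0]]]'

```text
t: 1.6
tcp_pos: [0.5514, -0.1702, 0.238]
ee_rot: [0.78, 0.625, -0.0, -0.001]
contact_force: [0.1, 0.0, 0.3]
finger_gap: 0.0882
grasp_force: 0.0
```

```bash
cat >> h.py <<'E'
def snap(r,n,f):
    c=r.get_calibration(n);p,d=r.camera(n);np.savez(f"pics/{f}.npz",p=p,d=d,W=c["world_to_cam"],v=c["vfov"],cx=c["cx"],cy=c["cy"])
    cv2.imwrite(f"pics/{f}.png",p[...,::-1]);X=cloud(d,c["world_to_cam"],c["vfov"],c["cx"],c["cy"]);X[d==0]=np.nan;return p,X
E
python3 - <<'E'
from h import *
from workcell import r
o=r.get_obs();print(o['t'],o['tcp_pos'],heading(o)[0],o['contact_force'])
p,X=snap(r,"wrist","w1");print(X[240,320],X[100,320],X[400,320])
for lo,hi in((.004,.013),(.03,.05),(.052,.057),(.06,.068)):
    m=(X[...,2]>lo)&(X[...,2]<hi)&(abs(X[...,0]-.56)<.12)&(abs(X[...,1]+.18)<.15);box(X[m],str(lo))
E
```

```text
1.6 [ 0.55141438 -0.17019895  0.23804095] 77.4116608944106 [0.07515454 0.00621037 0.25783649]
[ 0.55545587 -0.21081304  0.00798214] [ 0.58121333 -0.09015273  0.00718706] [ 0.55971944 -0.14742144  0.32084546]
0.004 10794 c [ 0.5703 -0.1713] size [0.3339 0.1049] ang 65.66
0.03 1147 c [ 0.5629 -0.1912] size [0.2505 0.0517] ang 78.24
0.052 860 c [ 0.5653 -0.1827] size [0.2329 0.0504] ang 76.98
0.06 2139 c [ 0.5524 -0.2393] size [0.0403 0.052 ] ang 77.06
```

View pics/w1.png

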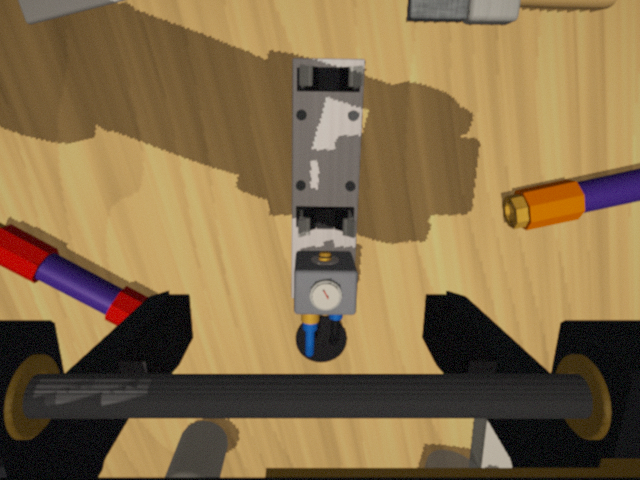

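The wrist view shows the bracket upright: far clip at (330,78), near clip at (325,218), manifold top at (325,283) and the spigot at (325,257). I'll fit its frame from the clips and manifold.

```bash
python3 - <<'E'
from h import *
from workcell import r
z=np.load("pics/w1.npz");X=cloud(z['d'],z['W'],z['v'],z['cx'],z['cy'])
a=np.radians(77.2);e=np.array([np.cos(a),np.sin(a)]);n=np.array([e[1],-e[0]])
M=np.array([.5524,-.2393]);O=M+.11*e
Q=X.reshape(-1,3);Q=Q[(Q[:,2]<.075)&(Q[:,2]>.0)];L=Q[:,:2]-O;l=L@e;t=L@n
cs=[]
for nm,lo,hi in(("port",-.075,-.04),("far",.04,.075)):
    m=(l>lo)&(l<hi)&(abs(t)<.04)&(Q[:,2]>.050)
    print(nm,m.sum(),"l",l[m].min(),l[m].max(),"t",np.sort(t[m])[[0,5,-6,-1]],"neg",t[m&(t<0)].mean(),"pos",t[m&(t>0)].mean(),'z',Q[m,2].max())
    box(Q[m],nm);mm=m&(t<0);mp=m&(t>0)
    cs.append(((Q[mm,:2].min(0)*0+Q[mm,:2].mean(0))+Q[mp,:2].mean(0))/2)
d=cs[1]-cs[0];print("clips",cs,np.linalg.norm(d),np.degrees(np.arctan2(d[1],d[0])),"mid",(cs[0]+cs[1])/2)
m=(abs(t)<.035)&(Q[:,2]<.011)&(Q[:,2]>.005)&(l>-.04)&(l<.04)
mid=Q[m];box(mid,"plate")
print("O",O,"h tops",np.median(mid[:,2]))
d=cs[1]-M;print(np.degrees(np.arctan2(d[1],d[0])))
plan(r.get_obs(),(.4665-.0,.14-.03,.2),86.2,10)
E
```

```text
port 285 l -0.06561015121579483 -0.05083294972817554 t [-0.02276765 -0.022754    0.02337209  0.02357533] neg -0.019619721340572868 pos 0.020222290065865758 z 0.05698699350954523
port 285 c [ 0.5643 -0.1889] size [0.0143 0.0464] ang 76.54
far 373 l 0.050431493531842043 0.06471736841607549 t [-0.02112351 -0.02111067  0.02446426  0.02473763] neg -0.018207800224841326 pos 0.0211867511014086 z 0.05729940715969454
far 373 c [ 0.5913 -0.0763] size [0.014  0.0459] ang 76.76
clips [array([ 0.56418914, -0.18876982]), array([ 0.59098694, -0.07618197])] 0.11573307861146272 76.6117539192879 mid [ 0.57758804 -0.1324759 ]
plate 6053 c [ 0.5778 -0.1325] size [0.0797 0.0601] ang 76.88
O [ 0.57677033 -0.13203357] h tops 0.009035110125960763
76.69086139822863
from [ 0.5507 -0.1711  0.2382] h 77.3
[[0.0256, -0.0144, 0.0038, -0.0155], [0.0258, -0.014, 0.0038, -0.0155], [0.026, -0.0136, 0.0038, -0.0155], [0.0262, -0.0132, 0.0038, -0.0155], [0.0264, -0.0128, 0.0038, -0.0155], [0.0266, -0.0124, 0.0038, -0.0155], [0.0268, -0.012, 0.0038, -0.0155], [0.027, -0.0115, 0.0038, -0.0155]]
[[0.0272, -0.0111, 0.0038, -0.0155], [0.0273, -0.0107, 0.0038, -0.0155]]
```

play_rows --plan '[[[0.028, -0.014, 0.004, -0.0155], [0.028, -0.014, 0.004, -0.0155], [0.028, -0.0135, 0.004, -0.0155], [0.0285, -0.013, 0.004, -0.0155], [0.0285, -0.0125, 0.004, -0.0155], [0.0285, -0.012, 0.004, -0.0155], [0.029, -0.0115, 0.004, -0.0155], [0.029, -0.0115, 0.004, -0.0155]]]'

```text
t: 2.32
tcp_pos: [0.4873, 0.0702, 0.2067]
ee_rot: [0.742, 0.671, -0.0, 0.0]
contact_force: [-0.1, -0.3, 0.2]
finger_gap: 0.0881
grasp_force: 0.0
```

play_rows --plan '[[[0.0295, -0.011, 0.004, -0.0155], [0.0295, -0.0105, 0.004, -0.0155], [0, 0, 0, 0], [0, 0, 0, 0]]]'

```text
t: 2.65
tcp_pos: [0.4716, 0.1307, 0.1988]
ee_rot: [0.73, 0.683, -0.0, 0.0]
contact_force: [-0.2, -0.9, 0.3]
finger_gap: 0.0879
grasp_force: 0.0
```

```bash
python3 - <<'E'
from h import *
from workcell import r
o=r.get_obs();print(o['t'],o['tcp_pos'],heading(o)[0])
p,X=snap(r,"wrist","w2")
m=(X[...,2]>.017)&(X[...,2]<.05)&(abs(X[...,0]-.4665)<.035)&(abs(X[...,1]-.135)<.12);box(X[m],"cart")
print("z top",np.percentile(X[m][:,2],[50,95,99]))
v=m&violet(p);box(X[v],"violet");print(np.percentile(X[v][:,2],99))
s=X[m];u=[]
for lo in np.arange(.05,.23,.02):
    k=s[(abs(s[:,1]-lo)<.005)];
    if len(k)>20:print(round(lo,3),(k[:,0].min()+k[:,0].max())/2,np.ptp(k[:,0]))
E
```

```text
2.65 [0.47157466 0.13069361 0.19880193] 86.1810583668632
cart 9215 c [0.4668 0.133 ] size [0.1744 0.0338] ang 86.5
z top [0.03730676 0.0416552  0.04228495]
violet 3005 c [0.4683 0.1601] size [0.1173 0.0259] ang 87.14
0.039073364717359074
0.05 0.46175923233188565 0.027363209886865303
0.07 0.46312632723811037 0.03346936823393265
0.09 0.46409465564597563 0.03382472490509164
0.11 0.4654519064287801 0.02730927367357744
0.13 0.46642961675594213 0.027704239006547282
0.15 0.4679194055603356 0.027111074859104856
0.17 0.46932647573021136 0.03385637530775726
0.19 0.470411428144239 0.03390444465359704
0.21 0.4714913356598155 0.03391304866671285
```

View pics/w2.png

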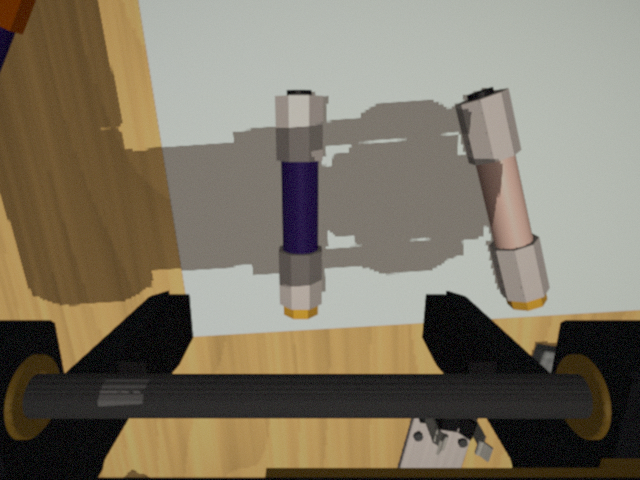

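The wrist view shows the fresh cartridge at (300,205), mouth downwards at (300,312), with the pink one well clear at (508,200). Next I'll get the exact tube centre and the descent numbers.

```bash
python3 - <<'E'
from h import *
from workcell import r
z=np.load("pics/w2.npz");X=cloud(z['d'],z['W'],z['v'],z['cx'],z['cy'])
a=np.radians(86.58);e=np.array([np.cos(a),np.sin(a)])
v=violet(z['p'])&(X[...,2]<.05)&(X[...,2]>.015);v[:140]=0;v[:,:250]=0;v[:,350:]=0
C=np.array([.467,.136]);l=(X[v][:,:2]-C)@e;print(np.percentile(l,[0,1,99,100]))
plan(r.get_obs(),(.467,.136,.009),86.58,8)
E
```

```text
[-0.03456798 -0.03331202  0.03379596  0.03449188]
from [0.4721 0.1299 0.1989] h 86.1
[[0.0007, -0.0007, 0.0237, -0.001], [0.0007, -0.0007, 0.0237, -0.001], [0.0007, -0.0007, 0.0237, -0.001], [0.0007, -0.0007, 0.0237, -0.001], [0.0007, -0.0007, 0.0237, -0.001], [0.0007, -0.0007, 0.0237, -0.001], [0.0007, -0.0007, 0.0237, -0.001], [0.0007, -0.0007, 0.0237, -0.001]]
```

play_rows --plan '[[[0.001, -0.001, 0.03, -0.001], [0.001, -0.001, 0.03, -0.001], [0.001, -0.001, 0.03, -0.001], [0.001, -0.001, 0.03, -0.001], [0.001, -0.001, 0.03, -0.001], [0.0, 0, 0.02, -0.001], [0, 0, 0.01, -0.001], [0, 0, 0.008, 0]]]'

```text
t: 3.37
tcp_pos: [0.4677, 0.1343, 0.0096]
ee_rot: [0.729, 0.685, -0.001, -0.0]
contact_force: [0.1, 0.1, 0.3]
finger_gap: 0.0883
grasp_force: 0.0
```

play_rows --plan '[[[0, 0, 0.001, 0], [0, 0, 0, 0], [0, 0, 0, 0]]]'

```text
t: 3.62
tcp_pos: [0.4682, 0.1356, 0.0105]
ee_rot: [0.728, 0.685, 0.001, 0.001]
contact_force: [-0.6, -0.1, 1.0]
finger_gap: 0.0884
grasp_force: 0.0
```

play_rows --plan '[[[0, 0, 0.0015, 0], [0, 0, 0, 0]]]'

```text
t: 3.78
tcp_pos: [0.4678, 0.136, 0.0087]
ee_rot: [0.728, 0.686, 0.0, 0.0]
contact_force: [0.2, 0.0, 0.1]
finger_gap: 0.0879
grasp_force: 0.0
```

play_rows --plan '[[[0, 0, 0, 0], [0, 0, 0, 0], [0, 0, 0, 0], [0, 0, 0, 0], [0, 0, 0, 0], [0, 0, 0, 0], [0, 0, 0, 0], [0, 0, 0, 0]]]' --hand -1 --grip_force 45

```text
t: 4.45
tcp_pos: [0.4675, 0.1361, 0.0082]
ee_rot: [0.728, 0.686, -0.0, -0.0]
contact_force: [0.1, 0.7, 0.3]
finger_gap: 0.0367
grasp_force: 0.0
```

play_rows --plan '[[[0, 0, 0, 0], [0, 0, 0, 0], [0, 0, 0, 0], [0, 0, 0, 0], [0, 0, 0, 0]]]'

```text
t: 4.87
tcp_pos: [0.4673, 0.1361, 0.0082]
ee_rot: [0.728, 0.686, -0.0, -0.0]
contact_force: [-1.2, -0.7, 0.2]
finger_gap: 0.0269
grasp_force: 45.0
```

play_rows --plan '[[[0, 0, -0.01, 0], [0, 0, -0.02, 0], [0, 0, -0.03, 0], [0, 0, -0.03, 0], [0, 0, -0.02, 0], [0, 0, -0.005, 0], [0, 0, 0, 0], [0, 0, 0, 0]]]'

```text
t: 5.53
tcp_pos: [0.467, 0.1361, 0.1222]
ee_rot: [0.728, 0.686, -0.001, -0.0]
contact_force: [0.4, 0.2, -2.1]
finger_gap: 0.0268
grasp_force: 44.9
```

```bash
python3 - <<'E'
from h import *
from workcell import r
o=r.get_obs();h,M=heading(o);print(o['t'],o['tcp_pos'],h,o['contact_force'],o['moment'],o['finger_gap'],o['grasp_force'])
p,X=snap(r,"wrist","w3")
L=(X-o['tcp_pos'])@M   # tool coords
m=(abs(L[...,0])<.12)&(abs(L[...,1])<.022)&(L[...,2]<.015)&(L[...,2]>-.06)
m[280:]=0
q=L[m];print(len(q))
for lo in np.arange(.0,.1,.01):
    k=q[abs(q[:,0]-lo)<.004]
    if len(k)>15: print(round(lo,3),"ymid",(k[:,1].min()+k[:,1].max())/2,np.ptp(k[:,1]),"ztop",np.percentile(k[:,2],5))
print("xmax",q[:,0].max())
plan(o,(.5776+.014*np.cos(np.radians(76.65)),-.1325+.014*np.sin(np.radians(76.65)),.122),76.65,9)
E
```

```text
5.5333 [0.46701192 0.13606126 0.12218111] 86.56037571600032 [ 0.37891394  0.22231471 -2.05342009] [-0.03693125 -0.07610112 -0.00991136] 0.026839049531008845 44.9333019554615
22633
0.02 ymid 0.0009967378041424897 0.02726002490315511 ztop -0.02444696463958041
0.03 ymid 0.0007740594733517403 0.027337012201953986 ztop -0.030114997291843578
0.04 ymid 0.0009507280509047245 0.034087694591318926 ztop -0.03347945428512084
0.05 ymid 0.0009379210301936041 0.034145840807102465 ztop -0.033479605566213835
0.06 ymid 0.0008394521406361634 0.034140274971900385 ztop -0.03353783562359423
0.07 ymid 0.0008751586549266051 0.03419830253377987 ztop -0.03355510198449948
0.08 ymid 0.0008570473066140186 0.03403470371087898 ztop -0.033419642152475816
xmax 0.08451879405592362
from [0.467  0.1361 0.1222] h 86.56
[[-0.0275, 0.0143, 0.0, 0.0192], [-0.0272, 0.0148, 0.0, 0.0192], [-0.0269, 0.0154, 0.0, 0.0192], [-0.0266, 0.0159, 0.0, 0.0192], [-0.0263, 0.0164, 0.0, 0.0192], [-0.026, 0.0169, 0.0, 0.0192], [-0.0257, 0.0174, 0.0, 0.0192], [-0.0253, 0.0179, 0.0, 0.0192]]
[[-0.025, 0.0184, 0.0, 0.0192]]
```

View pics/w3.png

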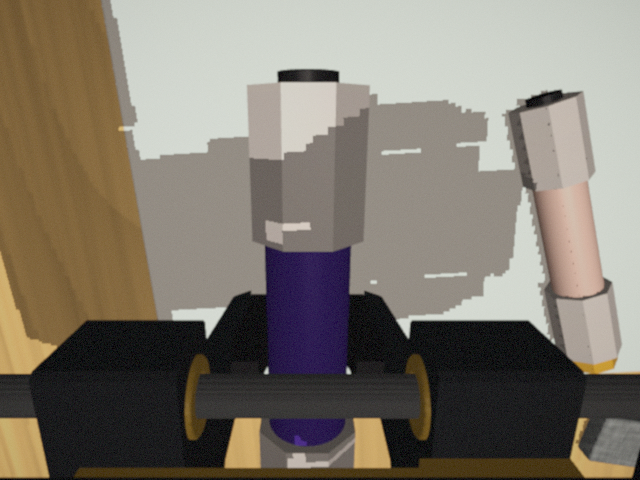

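The cartridge is held centred and level (cap at (308,165)). For the push to fall midway between the clips with 13 mm of port clearance, it should be gripped 13 mm nearer the mouth. I'll set it back on the foam and regrip.

play_rows --plan '[[[0, 0, 0.02, 0], [0, 0, 0.03, 0], [0, 0, 0.03, 0], [0, 0, 0.02, 0], [0, 0, 0.01, 0], [0, 0, 0.003, 0], [0, 0, 0, 0], [0, 0, 0, 0]]]'

```text
t: 6.25
tcp_pos: [0.4669, 0.1361, 0.0092]
ee_rot: [0.728, 0.686, -0.001, -0.001]
contact_force: [1.0, 1.1, -1.9]
finger_gap: 0.0269
grasp_force: 45.0
```

play_rows --plan '[[[0, 0, 0.001, 0], [0, 0, 0, 0]]]'

```text
t: 6.42
tcp_pos: [0.4673, 0.1361, 0.0087]
ee_rot: [0.728, 0.686, -0.0, -0.0]
contact_force: [-0.1, -0.1, -2.2]
finger_gap: 0.0267
grasp_force: 45.0
```

play_rows --plan '[[[0, 0, 0, 0], [0, 0, 0, 0], [0, 0, 0, 0], [-0.004, 0, 0, 0], [-0.005, 0, 0, 0], [-0.004, 0, 0, 0], [0, 0, 0, 0], [0, 0, 0, 0]]]' --hand 0

```text
t: 7.08
tcp_pos: [0.4668, 0.1228, 0.0093]
ee_rot: [0.728, 0.685, 0.0, -0.0]
contact_force: [-0.2, -1.2, 0.3]
finger_gap: 0.0441
grasp_force: 0.0
```

play_rows --plan '[[[0, 0, 0, 0], [0, 0, 0, 0], [0, 0, 0, 0], [0, 0, 0, 0], [0, 0, 0, 0], [0, 0, 0, 0], [0, 0, 0, 0], [0, 0, 0, 0]]]' --hand -1 --grip_force 55

```text
t: 7.75
tcp_pos: [0.4667, 0.1232, 0.0093]
ee_rot: [0.728, 0.686, 0.0, -0.0]
contact_force: [0.4, 0.8, 0.1]
finger_gap: 0.027
grasp_force: 54.9
```

play_rows --plan '[[[0, 0, -0.01, 0], [0, 0, -0.02, 0], [0, 0, -0.03, 0], [0, 0, -0.03, 0], [0, 0, -0.02, 0], [0, 0, -0.005, 0], [0, 0, 0, 0], [0, 0, 0, 0]]]'

```text
t: 8.42
tcp_pos: [0.4661, 0.1231, 0.1231]
ee_rot: [0.728, 0.686, -0.001, -0.001]
contact_force: [0.6, 0.2, -2.2]
finger_gap: 0.0269
grasp_force: 54.9
```

```bash
python3 - <<'E'
from h import *
from workcell import r
o=r.get_obs();h,M=heading(o);print(o['t'],o['tcp_pos'],h,o['contact_force'],o['moment'],o['finger_gap'],o['grasp_force'])
p,X=snap(r,"wrist","w4")
L=(X-o['tcp_pos'])@M
m=(abs(L[...,0])<.12)&(abs(L[...,1])<.022)&(L[...,2]<.015)&(L[...,2]>-.06);m[280:]=0
q=L[m]
for lo in np.arange(.05,.1,.01):
    k=q[abs(q[:,0]-lo)<.004]
    if len(k)>15: print(round(lo,3),"ymid",(k[:,1].min()+k[:,1].max())/2,"ztop",np.percentile(k[:,2],5))
print("xmax",q[:,0].max())
plan(o,(.577,-.1324,.122),76.65,9)
E
```

```text
8.4167 [0.46612303 0.12309022 0.12314019] 86.56278461672251 [ 0.61156974  0.17956377 -2.23650058] [-0.07439285 -0.04809948  0.01825212] 0.026929128894311545 54.905491322278976
0.05 ymid 0.0010233252176562162 ztop -0.03221420365613309
0.06 ymid 0.0009358727540858848 ztop -0.03226302103665584
0.07 ymid 0.0009445734976121448 ztop -0.03230413987263957
0.08 ymid 0.0009884188507295211 ztop -0.032284190813617594
0.09 ymid 0.0010075306818192187 ztop -0.03223824397572939
xmax 0.09749445129079834
from [0.4661 0.1231 0.1231] h 86.56
[[-0.0276, 0.014, 0.0001, 0.0192], [-0.0273, 0.0145, 0.0001, 0.0192], [-0.027, 0.015, 0.0001, 0.0192], [-0.0267, 0.0156, 0.0001, 0.0192], [-0.0264, 0.0161, 0.0001, 0.0192], [-0.0261, 0.0166, 0.0001, 0.0192], [-0.0258, 0.0171, 0.0001, 0.0192], [-0.0255, 0.0176, 0.0001, 0.0192]]
[[-0.0251, 0.0181, 0.0001, 0.0192]]
```

play_rows --plan '[[[-0.0275, 0.014, 0, 0.0192], [-0.0275, 0.0145, 0, 0.0192], [-0.027, 0.015, 0, 0.0192], [-0.0265, 0.0155, 0, 0.0192], [-0.0265, 0.016, 0, 0.0192], [-0.026, 0.0165, 0, 0.0192], [-0.026, 0.017, 0, 0.0192], [-0.0255, 0.0175, 0, 0.0192]]]'

```text
t: 9.13
tcp_pos: [0.5646, -0.1052, 0.1221]
ee_rot: [0.779, 0.627, -0.001, -0.002]
contact_force: [0.8, -0.1, -1.6]
finger_gap: 0.0267
grasp_force: 54.9
```

play_rows --plan '[[[-0.025, 0.018, 0, 0.0192], [0, 0, 0, 0], [0, 0, 0, 0]]]'

```text
t: 9.38
tcp_pos: [0.5767, -0.1331, 0.1219]
ee_rot: [0.785, 0.619, -0.001, -0.002]
contact_force: [-0.9, 0.9, -2.5]
finger_gap: 0.0268
grasp_force: 54.9
```

```bash
python3 - <<'E'
from h import *
from workcell import r
o=r.get_obs();h,M=heading(o);print(o['t'],o['tcp_pos'],h,o['contact_force'],o['moment'])
b=np.radians(76.65);e=np.array([np.cos(b),np.sin(b)]);n=np.array([e[1],-e[0]])
d=o['tcp_pos'][:2]-np.array([.577,-.1324]);print("along",d@e,"across",d@n)
p,X=snap(r,"wrist","w5")
# far clip re-measure in bracket frame: lips
Q=X.reshape(-1,3);L=Q[:,:2]-np.array([.577,-.1324]);l=L@e;t=L@n
k=(abs(t)<.035)&(l>.04)&(l<.08)&(Q[:,2]>.045)&(Q[:,2]<.06);print(k.sum(),t[k].min() if k.any() else 0,t[k].max() if k.any() else 0)
plan(o,(.577,-.1324,.06),76.65,4)
E
```

```text
9.3833 [ 0.57669368 -0.13311085  0.12194563] 76.54339527826406 [-0.85288265  0.90153135 -2.5153486 ] [-0.06872412 -0.06513519 -0.00371124]
along -0.0007623661902277463 across -0.00013390934288805197
0 0 0
from [ 0.5767 -0.1331  0.1219] h 76.54
[[0.0002, 0.0, 0.0155, -0.0005], [0.0002, 0.0, 0.0155, -0.0005], [0.0002, 0.0, 0.0155, -0.0005], [0.0002, 0.0, 0.0155, -0.0005]]
```

View pics/w5.png

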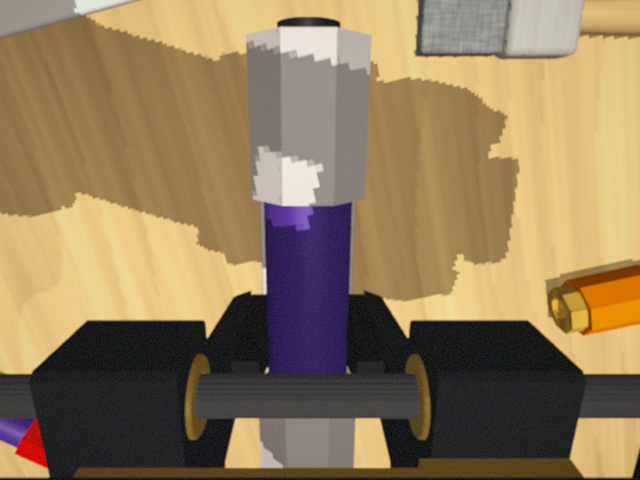

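Aligned over the bracket. Now down to just above the lips, then press by feel.

play_rows --plan '[[[0.0005, 0, 0.015, -0.001], [0, 0, 0.02, -0.001], [0, 0, 0.02, 0], [0, 0, 0.01, 0], [0, 0, 0.006, 0], [0, 0, 0, 0], [0, 0, 0, 0]]]'

```text
t: 10.02
tcp_pos: [0.5774, -0.1313, 0.0537]
ee_rot: [0.784, 0.621, 0.0, 0.0]
contact_force: [-0.2, -0.3, -1.8]
finger_gap: 0.0265
grasp_force: 54.9
```

play_rows --plan '[[[0, 0, 0.001, 0], [0, 0, 0.001, 0], [0, 0, 0.001, 0], [0, 0, 0.001, 0], [0, 0, 0, 0]]]'

```text
t: 10.43
tcp_pos: [0.5772, -0.1316, 0.0493]
ee_rot: [0.784, 0.621, 0.0, 0.0]
contact_force: [-0.1, 0.2, -0.7]
finger_gap: 0.027
grasp_force: 54.9
```

play_rows --plan '[[[0, 0, 0.001, 0], [0, 0, 0.001, 0], [0, 0, 0.001, 0], [0, 0, 0, 0]]]'

```text
t: 10.77
tcp_pos: [0.5771, -0.1315, 0.046]
ee_rot: [0.784, 0.621, -0.0, -0.0]
contact_force: [0.3, -0.1, -2.1]
finger_gap: 0.027
grasp_force: 54.9
```

play_rows --plan '[[[0, 0, 0.001, 0], [0, 0, 0.001, 0], [0, 0, 0.001, 0], [0, 0, 0, 0]]]'

```text
t: 11.1
tcp_pos: [0.5771, -0.1316, 0.0436]
ee_rot: [0.784, 0.621, -0.0, -0.0]
contact_force: [-3.9, 0.3, 2.7]
finger_gap: 0.027
grasp_force: 55.0
```

play_rows --plan '[[[0, 0, 0.001, 0], [0, 0, 0.001, 0], [0, 0, 0, 0]]]'

```text
t: 11.35
tcp_pos: [0.5778, -0.1318, 0.0425]
ee_rot: [0.784, 0.621, 0.001, 0.001]
contact_force: [-3.0, 1.0, 9.2]
finger_gap: 0.0265
grasp_force: 55.0
```

play_rows --plan '[[[0, 0, 0.001, 0], [0, 0, 0.001, 0], [0, 0, 0, 0]]]'

```text
t: 11.6
tcp_pos: [0.5786, -0.1321, 0.0413]
ee_rot: [0.784, 0.621, 0.001, 0.002]
contact_force: [-1.7, -0.3, 14.8]
finger_gap: 0.0267
grasp_force: 55.1
```

play_rows --plan '[[[0, 0, 0.001, 0], [0, 0, 0.001, 0], [0, 0, 0, 0]]]'

```text
t: 11.85
tcp_pos: [0.5774, -0.1317, 0.0376]
ee_rot: [0.784, 0.621, 0.0, 0.0]
contact_force: [-1.8, 0.4, -1.8]
finger_gap: 0.0265
grasp_force: 55.0
```

Both lips met at 44 mm, as predicted, and gave at about 17 N. I'll continue.

play_rows --plan '[[[0, 0, 0.001, 0], [0, 0, 0.001, 0], [0, 0, 0.001, 0], [0, 0, 0, 0]]]'

```text
t: 12.18
tcp_pos: [0.5772, -0.1316, 0.0339]
ee_rot: [0.784, 0.621, -0.0, -0.0]
contact_force: [-0.4, -0.0, -0.4]
finger_gap: 0.027
grasp_force: 55.0
```

play_rows --plan '[[[0, 0, 0.001, 0], [0, 0, 0.001, 0], [0, 0, 0.001, 0], [0, 0, 0, 0]]]'

```text
t: 12.52
tcp_pos: [0.5772, -0.1316, 0.031]
ee_rot: [0.784, 0.621, -0.0, -0.0]
contact_force: [-0.7, -0.3, -1.2]
finger_gap: 0.0266
grasp_force: 55.0
```

play_rows --plan '[[[0, 0, 0.001, 0], [0, 0, 0.001, 0], [0, 0, 0.001, 0], [0, 0, 0, 0]]]'

```text
t: 12.85
tcp_pos: [0.5772, -0.1316, 0.028]
ee_rot: [0.784, 0.621, -0.0, -0.0]
contact_force: [-0.0, -0.0, -0.8]
finger_gap: 0.027
grasp_force: 55.0
```

play_rows --plan '[[[0, 0, 0.001, 0], [0, 0, 0.001, 0], [0, 0, 0, 0], [0, 0, 0, 0]]]'

```text
t: 13.18
tcp_pos: [0.5771, -0.1316, 0.026]
ee_rot: [0.784, 0.621, -0.0, -0.0]
contact_force: [-0.1, -0.8, -1.0]
finger_gap: 0.0264
grasp_force: 55.0
```

play_rows --plan '[[[0, 0, 0.001, 0], [0, 0, 0, 0], [0, 0, 0, 0]]]'

```text
t: 13.43
tcp_pos: [0.577, -0.1316, 0.0249]
ee_rot: [0.784, 0.621, -0.0, -0.0]
contact_force: [-1.0, -0.6, -3.4]
finger_gap: 0.0266
grasp_force: 55.0
```

play_rows --plan '[[[0, 0, 0.0007, 0], [0, 0, 0, 0], [0, 0, 0, 0]]]'

```text
t: 13.68
tcp_pos: [0.5771, -0.1315, 0.0243]
ee_rot: [0.784, 0.621, -0.0, -0.0]
contact_force: [-0.0, 0.5, -3.8]
finger_gap: 0.027
grasp_force: 55.0
```

The lips are now pulling it down (they are closing over the upper chamfers). I'll go gently to the floor.

play_rows --plan '[[[0, 0, 0.0007, 0], [0, 0, 0, 0], [0, 0, 0, 0]]]'

```text
t: 13.93
tcp_pos: [0.5771, -0.1315, 0.0236]
ee_rot: [0.784, 0.621, -0.0, -0.0]
contact_force: [-1.3, -1.4, -5.3]
finger_gap: 0.0268
grasp_force: 55.0
```

play_rows --plan '[[[0, 0, 0.0007, 0], [0, 0, 0, 0], [0, 0, 0, 0]]]'

```text
t: 14.18
tcp_pos: [0.5772, -0.1315, 0.0233]
ee_rot: [0.784, 0.621, -0.0, -0.0]
contact_force: [-2.0, 0.7, -1.0]
finger_gap: 0.027
grasp_force: 55.0
```

play_rows --plan '[[[0, 0, 0.0007, 0], [0, 0, 0, 0], [0, 0, 0, 0]]]'

```text
t: 14.43
tcp_pos: [0.5772, -0.1315, 0.0232]
ee_rot: [0.784, 0.621, 0.0, 0.0]
contact_force: [-3.9, 1.3, 5.0]
finger_gap: 0.0265
grasp_force: 55.1
```

play_rows --plan '[[[0, 0, 0.0007, 0], [0, 0, 0, 0], [0, 0, 0, 0]]]'

```text
t: 14.68
tcp_pos: [0.5772, -0.1316, 0.0232]
ee_rot: [0.784, 0.621, 0.0, 0.0]
contact_force: [-6.6, 1.3, 11.3]
finger_gap: 0.0263
grasp_force: 55.1
```

It is home on the floor at 23.2 mm with about a 13 N push. I'll relax the push and look at side forces before sliding.

play_rows --plan '[[[0, -0.0003, -0.0015, 0], [0, 0, 0, 0], [0, 0, 0, 0]]]'

```text
t: 14.93
tcp_pos: [0.5768, -0.1314, 0.0233]
ee_rot: [0.784, 0.621, -0.0, -0.0]
contact_force: [-3.1, 1.3, 0.7]
finger_gap: 0.0266
grasp_force: 55.0
```

```bash
cat > f.py <<'E'
from h import *
from workcell import r
o=r.get_obs();h,M=heading(o);b=np.radians(76.65);e=np.array([np.cos(b),np.sin(b)]);n=np.array([e[1],-e[0]])
d=o['tcp_pos'][:2]-np.array([.577,-.1324]);F=o['contact_force']
print(o['t'],"z",o['tcp_pos'][2].round(4),"h",h.round(2),"along",(d@e).round(4),"across",(d@n).round(4),"F along",(F[:2]@e).round(2),"across",(F[:2]@n).round(2),"z",F[2].round(2),"M",o['moment'].round(2))
E
python3 f.py
```

```text
14.9333 z 0.0233 h 76.78 along 0.0009 across -0.0004 F along 0.53 across -3.36 z 0.7 M [0.15 0.5  0.02]
```

play_rows --plan '[[[-0.001, -0.0003, 0, 0], [-0.001, 0, 0, 0], [-0.001, 0, 0, 0], [-0.001, 0, 0, 0], [-0.001, 0, 0, 0], [0, 0, 0, 0]]]'

```text
t: 15.43
tcp_pos: [0.5757, -0.1365, 0.0233]
ee_rot: [0.784, 0.621, 0.0, 0.0]
contact_force: [0.1, 4.1, 0.3]
finger_gap: 0.0271
grasp_force: 55.0
```

```bash
python3 f.py
```

```text
15.4333 z 0.0233 h 76.77 along -0.0043 across -0.0004 F along 3.98 across -0.82 z 0.33 M [ 0.54 -0.25 -0.01]
```

play_rows --plan '[[[-0.001, 0, 0, 0], [-0.001, 0, 0, 0], [-0.001, 0, 0, 0], [-0.001, 0, 0, 0], [-0.001, 0, 0, 0]]]'

```text
t: 15.85
tcp_pos: [0.5744, -0.1413, 0.0233]
ee_rot: [0.784, 0.621, 0.0, 0.0]
contact_force: [1.5, 5.0, -0.3]
finger_gap: 0.0269
grasp_force: 55.0
```

```bash
python3 f.py
```

```text
15.85 z 0.0233 h 76.77 along -0.0093 across -0.0005 F along 5.25 across 0.34 z -0.27 M [ 0.67 -0.24 -0.01]
```

play_rows --plan '[[[-0.001, 0, 0, 0], [-0.001, 0, 0, 0]]]'

```text
t: 16.02
tcp_pos: [0.5739, -0.1432, 0.0233]
ee_rot: [0.784, 0.621, 0.0, -0.0]
contact_force: [1.4, 3.9, -0.7]
finger_gap: 0.0269
grasp_force: 55.0
```

```bash
python3 f.py
```

```text
16.0167 z 0.0233 h 76.77 along -0.0113 across -0.0005 F along 4.11 across 0.5 z -0.72 M [ 0.69 -0.26 -0.05]
```

Drag is about 5 N. Now in small steps until the collar butts.

play_rows --plan '[[[-0.0007, 0, 0, 0], [-0.0007, 0, 0, 0], [0, 0, 0, 0]]]'

```text
t: 16.27
tcp_pos: [0.5736, -0.1447, 0.0233]
ee_rot: [0.784, 0.621, -0.0, 0.0]
contact_force: [1.5, 3.1, -0.1]
finger_gap: 0.0269
grasp_force: 55.0
```

play_rows --plan '[[[-0.0007, 0, 0, 0], [0, 0, 0, 0]]]'

```text
t: 16.43
tcp_pos: [0.5734, -0.1453, 0.0233]
ee_rot: [0.784, 0.621, -0.0, 0.0]
contact_force: [0.4, 4.2, 0.0]
finger_gap: 0.027
grasp_force: 55.0
```

play_rows --plan '[[[-0.0007, 0, 0, 0], [0, 0, 0, 0]]]'

```text
t: 16.6
tcp_pos: [0.5734, -0.1453, 0.0233]
ee_rot: [0.784, 0.621, 0.0, -0.0]
contact_force: [2.3, 7.1, -0.1]
finger_gap: 0.0267
grasp_force: 55.0
```

```bash
python3 f.py
```

```text
16.6 z 0.0233 h 76.77 along -0.0134 across -0.0005 F along 7.43 across 0.55 z -0.12 M [ 1.09 -0.35 -0.03]
```

The collar has butted at −13.4 mm. Now I'll build the push to about 17 N.

play_rows --plan '[[[-0.0007, 0, 0, 0], [0, 0, 0, 0]]]'

```text
t: 16.77
tcp_pos: [0.5734, -0.1454, 0.0233]
ee_rot: [0.784, 0.621, 0.001, -0.001]
contact_force: [3.7, 11.6, -0.3]
finger_gap: 0.0267
grasp_force: 55.0
```

play_rows --plan '[[[-0.0005, 0, 0, 0], [0, 0, 0, 0]]]'

```text
t: 16.93
tcp_pos: [0.5734, -0.1453, 0.0233]
ee_rot: [0.784, 0.621, 0.001, -0.001]
contact_force: [4.9, 14.5, -0.2]
finger_gap: 0.0265
grasp_force: 55.0
```

```bash
python3 f.py
```

```text
16.9333 z 0.0233 h 76.78 along -0.0134 across -0.0005 F along 15.22 across 1.38 z -0.2 M [ 1.95 -0.7  -0.06]
```

play_rows --plan '[[[-0.0004, 0, 0, 0], [0, 0, 0, 0], [0, 0, 0, 0], [0, 0, 0, 0], [0, 0, 0, 0], [0, 0, 0, 0]]]'

```text
t: 17.43
tcp_pos: [0.5734, -0.1454, 0.0233]
ee_rot: [0.784, 0.621, 0.001, -0.001]
contact_force: [4.6, 14.9, 0.5]
finger_gap: 0.0269
grasp_force: 55.0
```

```bash
python3 f.py
```

```text
17.4333 z 0.0233 h 76.79 along -0.0134 across -0.0005 F along 15.57 across 1.04 z 0.52 M [ 2.21 -0.8  -0.04]
```

play_rows --plan '[[[-0.0004, 0, 0, 0], [0, 0, 0, 0], [0, 0, 0, 0], [0, 0, 0, 0], [0, 0, 0, 0], [0, 0, 0, 0]]]'

```text
t: 17.93
tcp_pos: [0.5734, -0.1454, 0.0233]
ee_rot: [0.784, 0.621, 0.002, -0.001]
contact_force: [6.2, 17.2, 1.0]
finger_gap: 0.0268
grasp_force: 55.0
```

```bash
python3 f.py
```

```text
17.9333 z 0.0233 h 76.79 along -0.0135 across -0.0005 F along 18.19 across 2.03 z 1.02 M [ 2.51 -0.94 -0.02]
```

The collar has had about 13 N net for over 0.4 s. I'll relax the push, release and rise.

play_rows --plan '[[[0.001, 0, 0, 0], [0.001, 0, 0, 0], [0, 0, 0, 0], [0, 0, 0, 0]]]'

```text
t: 18.27
tcp_pos: [0.5734, -0.1453, 0.0233]
ee_rot: [0.784, 0.621, 0.0, -0.0]
contact_force: [2.9, 7.3, 0.0]
finger_gap: 0.027
grasp_force: 55.0
```

play_rows --plan '[[[0, 0, 0, 0], [0, 0, 0, 0], [0, 0, 0, 0], [0, 0, 0, 0], [0, 0, 0, 0], [0, 0, 0, 0]]]' --hand 0.2

```text
t: 18.77
tcp_pos: [0.5733, -0.1461, 0.0233]
ee_rot: [0.784, 0.621, -0.0, 0.0]
contact_force: [0.3, -0.8, -0.3]
finger_gap: 0.0525
grasp_force: 0.0
```

play_rows --plan '[[[0, 0, -0.005, 0], [0, 0, -0.01, 0], [0, 0, -0.02, 0], [0, 0, -0.03, 0], [0, 0, -0.035, 0], [0, 0, -0.035, 0], [0, 0, -0.03, 0], [0, 0, -0.02, 0]]]'

```text
t: 19.43
tcp_pos: [0.5736, -0.146, 0.2128]
ee_rot: [0.784, 0.621, 0.001, 0.002]
contact_force: [0.4, -0.6, 0.6]
finger_gap: 0.0525
grasp_force: 0.0
```

play_rows --plan '[[[0, 0, -0.01, 0], [0, 0, 0, 0], [0, 0, 0, 0]]]'

```text
t: 19.68
tcp_pos: [0.573, -0.1457, 0.2178]
ee_rot: [0.784, 0.621, -0.0, -0.0]
contact_force: [-0.3, 0.1, 0.1]
finger_gap: 0.0531
grasp_force: 0.0
```

```bash
python3 f.py; python3 - <<'E'
from h import *
from workcell import r
p,X=snap(r,"wrist","w6")
b=np.radians(76.65);e=np.array([np.cos(b),np.sin(b)]);n=np.array([e[1],-e[0]])
L=X[...,:2]-np.array([.5776,-.1325]);l=L@e;t=L@n
v=violet(p)&(abs(l)<.06)&(abs(t)<.03);print("violet along",np.percentile(l[v],[1,99]),"across",np.median(t[v]))
for c in(-.04,.04,-.07,.07):
    m=(abs(l-c)<.005)&(abs(t)<.006);print(c,"cap top z",np.median(X[m][:,2]))
E
```

```text
19.6833 z 0.2178 h 76.78 along -0.0139 across -0.0009 F along 0.07 across -0.32 z 0.1 M [-0.09 -0.08  0.02]
violet along [-0.03344332  0.03333934] across 4.5409193432907866e-05
-0.04 cap top z 0.05495028361914726
0.04 cap top z 0.05500937556133947
-0.07 cap top z 0.054966322556887694
0.07 cap top z 0.054953299287349947
```

View pics/w6.png

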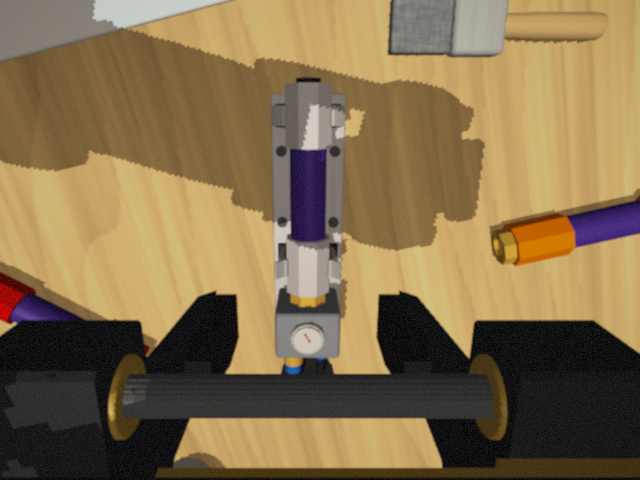

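The wrist view shows the cartridge in both clips at (308,195), level and centred. Its brass collar butts on the manifold at (308,298), and the robot is clear.

```bash
python3 -c "
from workcell import r
print(r.finish_job())"
```

```text
the job is handed in; nothing more can be done
None
```

The fresh violet cartridge is snapped into both clips and seated on the port: it took about 13 N net for 0.4 s. I let go of it, moved the arm clear without touching anything else, and handed the job in at about 20 s; the hand-in returned no verdict.

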